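Snap the construction-kit box shut

TASK

The lid of the construction kit's parts box is lying on but not clipped: press down its rim with the fingertips, one section after another, until all four sections have clicked shut and lie flush. Press on the white rim, not on the thin clear window; leave the box standing where it is without lifting or pushing it about, and leave everything else on the table alone.

Things in the scene. Friction and masses are not known exactly. Their poses are not given: they have to be found in the camera images.
- box: Loose black plastic parts box, 150 (its x) by 200 mm (its y), about 1 kg, with a white clip-down lid, 158 x 208 mm, top 60 mm above the table when shut. Origin: centre of the underside, z up; yaw within 0.5 rad. Sides: front -x, back +x, left +y, right -y. The lid rim has one springy section along each side, between four fixed 33 mm square corners (top at 60 mm).
- window: The lid's thin clear window, 88 x 138 mm, in the middle of the lid, between the rim sections, top 57 mm above the table. Fixed to the box; origin and axes are the box's. Not to be pushed on (light touches below 10 N do no harm).
- rim_front (a joint): Angle of the front rim section (-x side): 0 = sprung up (outer edge 9 mm proud), 0.28 rad = clicked shut, flush with the corners. Pressing increases it. Bistable, with friction: takes about 6 N at the press point at first (8 N if fast), then less; a firm 15 N is safe; from about 0.19 rad it snaps shut by itself and stays. Let go earlier, it springs up or stays half way.
- press_front (a point): Press point on top of the front rim section, half-way along, 24 mm out from its hinge, 10 mm in from its outer edge; moves with it. 60 mm above the table when shut, about 67 when up; shut, it is 69 mm from the box's centre towards its -x. The section: a white strip 34 mm wide, 134 long, 4 thick, hinged on its inner edge, with a 12 mm skirt on its outer edge.
- rim_back (a joint): Angle of the back rim section (+x side): 0 = sprung up (outer edge 9 mm proud), 0.28 rad = clicked shut, flush with the corners. Pressing increases it. Bistable, with friction: takes about 6 N at the press point at first (8 N if fast), then less; a firm 15 N is safe; from about 0.19 rad it snaps shut by itself and stays. Let go earlier, it springs up or stays half way.
- press_back (a point): Press point on top of the back rim section, half-way along, 24 mm out from its hinge, 10 mm in from its outer edge; moves with it. 60 mm above the table when shut, about 67 when up; shut, it is 69 mm from the box's centre towards its +x. The section: a white strip 34 mm wide, 134 long, 4 thick, hinged on its inner edge, with a 12 mm skirt on its outer edge.
- rim_left (a joint): Angle of the left rim section (+y side): 0 = sprung up (outer edge 9 mm proud), 0.28 rad = clicked shut, flush with the corners. Pressing increases it. Bistable, with friction: takes about 6 N at the press point at first (8 N if fast), then less; a firm 15 N is safe; from about 0.19 rad it snaps shut by itself and stays. Let go earlier, it springs up or stays half way.
- press_left (a point): Press point on top of the left rim section, half-way along, 24 mm out from its hinge, 10 mm in from its outer edge; moves with it. 60 mm above the table when shut, about 67 when up; shut, it is 94 mm from the box's centre towards its +y. The section: a white strip 34 mm wide, 88 long, 4 thick, hinged on its inner edge, with a 12 mm skirt on its outer edge.
- rim_right (a joint): Angle of the right rim section (-y side): 0 = sprung up (outer edge 9 mm proud), 0.28 rad = clicked shut, flush with the corners. Pressing increases it. Bistable, with friction: takes about 6 N at the press point at first (8 N if fast), then less; a firm 15 N is safe; from about 0.19 rad it snaps shut by itself and stays. Let go earlier, it springs up or stays half way.
- press_right (a point): Press point on top of the right rim section, half-way along, 24 mm out from its hinge, 10 mm in from its outer edge; moves with it. 60 mm above the table when shut, about 67 when up; shut, it is 94 mm from the box's centre towards its -y. The section: a white strip 34 mm wide, 88 long, 4 thick, hinged on its inner edge, with a 12 mm skirt on its outer edge.
- spare_wheel: Bystander, to be left alone. Loose toy wheel lying flat, 40 mm across, 14 mm high, origin under its centre; stands in front of the box, about 45 mm from it.
- bolt_cup: Bystander, to be left alone. Small white plastic cup, 52 mm across, 42 mm high, origin under its centre; near the box's left side.
- screwdriver: Bystander, to be left alone. Screwdriver 150 mm long lying on the table by the box's right side, along its local x; up to 30 mm high.
- long_strip: Bystander, to be left alone. Perforated steel strip 140 x 12.5 x 4 mm lying on the table beyond the box, along its local x.
- chassis: Bystander, to be left alone. Half-built toy car chassis, 230 x 130 x 40 mm, origin under its centre, far left.
- spanner: Bystander, to be left alone. Spanner 130 mm long lying at the right.
- nut_jar: Bystander, to be left alone. Clear jar with a metal cap, 60 mm across, 70 mm high, origin under its centre, beyond the box to the right.

How it is judged:
By the outcome, as a careful person would: the job done as asked, in the order asked, and still so for the second after the job is handed in, with the robot touching nothing.
It also fails if it takes over 42 s, if anything falls off the work surface, if the arm or the gripper's body presses on something with over 40 N, if the wrist force passes 120 N, or if a joint passes its speed limit or range.

ROBOT

A 6-joint arm with a two-finger parallel gripper is mounted at the origin on the work surface. World frame = base frame: x ahead of the robot, y to its left, z up, the work surface at z = 0. Lengths are in mm, angles in rad, forces in N, time in s.
With the tool pointing down it reaches from about 275 to 1000 mm from the base axis. Payload 8.4 kg.
Tool frame: the origin (TCP) lies at the very end of the fingers, on their centre line; the grasp point (between the pads) lies 19 mm behind it; z points along the fingers, y is the direction in which the jaws open and shut (so a half turn about z gives the same grasp; the last joint's range is limited). The gripper opens to 85 mm and grips with 20 to 120 N. Pads are 22 mm wide; open, the fingers measure 114 mm over their backs; the gripper's body (76 mm by 85 mm) begins 54 mm behind the grasp point. The pads swing forward as they close: fully open they stand 13 mm farther back than shut.
Start: joints at [-0.002, 0.353, 1.633, -0, 1.155, -0.002], TCP at [625.002, -0, 231.281] pointing down, gripper open.
Joint ranges: [-2.63, 2.63], [-0.92, 2.1], [0.06, 2.66], [-1.3, 4.44], [0, 2.69], [-3.02, 3.02]. Speed limits (rad/s): [2.22, 2.22, 2.79, 3.14, 3.14, 3.14].

INTERFACE

Orientations are given as [roll, pitch, yaw] about the fixed x, y, z axes, in that order (R = Rz(yaw) Ry(pitch) Rx(roll)).
In Python, from rig import sense, grab_frame, get_calibration, sign_off, boxes_of, trace gives the robot as it stands.
- The arm moves only by the tool servo_tool, never from a script. Its argument "rows" is a list of rows, each a list of 3 entries, a list of its own where there are three numbers: the finger opening in mm, from 0 to 85.4, then the shift along the tool's x, y, z in mm, then the turn, a rotation vector about the tool's x, y, z in degrees. A call has 1 to 8 rows; each row shifts and turns the commanded pose from where the row before left it, along the tool's axes as they then stand; what a row does not reach is not made up. A row lasts 1/8 s, in which the tool goes at most 62.5 mm and 10.7 degrees, less where a joint would pass 70% of its speed; a pose out of reach is approached as far as the arm can. A call is refused whole if a number of a shift passes 62.5 or a number of a turn 10.7, either way. A call with a gripper value outside its range is refused whole. The fingers move at their own pace and stop on an object; "force" is the grip in N (left out, the last holds). Time passes only in rows, so rows that do not move let the fingers close. It gives the time, the measured TCP pose, the force and the opening at its end, in the units of the state.
- sense(): the state, without advancing time (a new reading comes with each control period).
- grab_frame(name): name is "scene" or "side" or "wrist"; returns the picture (480x640x3 uint8, blue, green, red); there is no depth.
- get_calibration(name): a dict with "intrinsics" (3x3 intrinsics, pixels), "k1" (the pictures are not rectified: a ray, as slopes to the right and down, at radius r is drawn at 1 + k1 r^2 times it, then the intrinsics apply), "world_to_cam" (4x4, takes a point from world to camera coordinates). Camera axes: x right, y down, z forward; pixel columns grow to the right and rows downward; lengths in mm; the calibration is good to about 2 mm. A picture is of the moment at which its call begins: read the wrist's pose just before it. get_calibration takes no time and is no camera call; for the wrist camera it gives the pose at the moment of the call.
- sign_off(): hands the job in, once; it reports no verdict.
Trained networks look in the newest picture that a camera, given by its name, has taken for a name from the list of things; names that differ only in an ending like _2 or _b are one class to them, and where a whole thing is asked for, a point or a joint stands for the part that bears it (a point fixed in the world has none). Each returns a list of dicts, best first, with "conf" (0 to 1); they miss things now and then, are a little off and sometimes report something else, mostly with a low value. They report only what shows in the picture. A call takes as long as a camera call.
- boxes_of(camera, thing): "centre" ([x, y, z] in mm, in the coordinates of the camera as it stood for that picture, good to about 4 mm: the middle of the surface that is visible of it).
- trace(camera, thing): "mask" (480x640 bool, what is visible of it).
The state is a dict: "clock": time; "qpos": joint angles; "qvel": joint speeds; "joint_efforts": joint torques, N m; "eef_pos": TCP position; "tcp_rot": TCP orientation; "contact_force": force on the tool from outside, world axes, zero at the start; "wrist_torque": the same for the moment, N m; "opening": opening from 0.0 (shut) to 1.0 (fully open).
Only numpy, scipy, OpenCV 4.12 (cv2) and the standard library are available. Lean on these libraries where they do the work, as an engineer would, in place of code of your own. Each camera call takes 0.05 s, during which the arm holds its last target. There are 200 camera calls.

## Working session

There is one attempt and no reset: what is moved stays moved. The work goes in short steps, Python scripts to look and compute and a tool call to move; the robot and the scene stay as the last step left them, time stands still between calls to the robot, and variables do not carry over. Pictures are saved under pics/ and viewed, about 8 in all and at most 12, crops included, and the job is handed in when it is done.

Besides the shell and the picture viewer there is one more tool, called after "Request:" as name([rows], argument=value, ...), one row to a line, values as JSON. servo_tool: Moves the arm, as the interface text tells. Its arguments: {"type":"object","properties":{"rows":{"type":"array","items":{"type":"array"}},"force":{"type":"number"}},"required":["rows"]}

```bash
mkdir -p pics; cat > h.py <<'E'
import numpy as np, cv2
from rig import *
def cam2w(n,p):
    T=np.linalg.inv(get_calibration(n)["world_to_cam"]); return (T@np.r_[p,1])[:3]
def ray_plane(n,uv,z):
    c=get_calibration(n);K=np.array(c["intrinsics"]);k=c["k1"]
    d=np.linalg.inv(K)@np.r_[uv,1]; s=d[:2].copy()
    for _ in range(20): s=d[:2]/(1+k*(s@s))
    T=np.linalg.inv(c["world_to_cam"]);D=T[:3,:3]@np.r_[s,1];o=T[:3,3]
    return o+D*(z-o[2])/D[2]
def proj(n,P):
    c=get_calibration(n);K=np.array(c["intrinsics"]);q=(np.array(c["world_to_cam"])@np.r_[P,1])[:3]
    s=q[:2]/q[2];s=s*(1+c["k1"]*(s@s));return (K@np.r_[s,1])[:2]
E
python3 - <<'E'
from h import *
a=[]
for n in("scene","side","wrist"):
    f=grab_frame(n);a.append(f);cv2.imwrite(f"pics/{n}0.png",f)
    for t in("box","window","press_front","press_back","press_left","press_right"):
        r=boxes_of(n,t)
        print(n,t,[(np.round(cam2w(n,d["centre"])).tolist(),round(d["conf"],2)) for d in r[:2]])
cv2.imwrite("pics/all0.png",cv2.resize(np.vstack([np.hstack(a[:2]),np.hstack([a[2],a[2]*0])]),(800,600)))
s=sense();print(s["clock"],s["eef_pos"],s["tcp_rot"],s["contact_force"])
E
```

```text
scene box [([572.0, 53.0, 57.0], 0.85), ([497.0, -415.0, 3.0], 0.46)]
scene window [([567.0, 86.0, 56.0], 0.85)]
scene press_front [([506.0, 74.0, 65.0], 0.72), ([722.0, -360.0, 69.0], 0.38)]
scene press_back [([634.0, 80.0, 65.0], 0.96)]
scene press_left [([566.0, -11.0, 65.0], 0.56), ([548.0, 161.0, 53.0], 0.44)]
scene press_right [([560.0, -6.0, 63.0], 0.79)]
side box [([535.0, 120.0, 59.0], 0.71)]
side window [([558.0, 88.0, 55.0], 0.55)]
side press_front [([487.0, 95.0, 66.0], 0.73)]
side press_back [([616.0, 95.0, 65.0], 0.89)]
side press_left [([552.0, 186.0, 63.0], 0.76), ([486.0, 94.0, 67.0], 0.59)]
side press_right [([558.0, -2.0, 64.0], 0.79)]
wrist box [([560.0, 67.0, 53.0], 0.73)]
wrist window [([558.0, 87.0, 55.0], 0.98)]
wrist press_front [([500.0, 87.0, 63.0], 0.82)]
wrist press_back [([625.0, 90.0, 66.0], 0.58)]
wrist press_left []
wrist press_right [([559.0, 5.0, 62.0], 0.95), ([536.0, -80.0, 23.0], 0.73)]
1.05 [ 6.24983566e+02 -7.46177699e-03  2.31274735e+02] [-3.14156970e+00 -8.65484650e-06  1.57076546e+00] [ 0.68200103  0.3168434  -0.32911086]
```

View pics/all0.png

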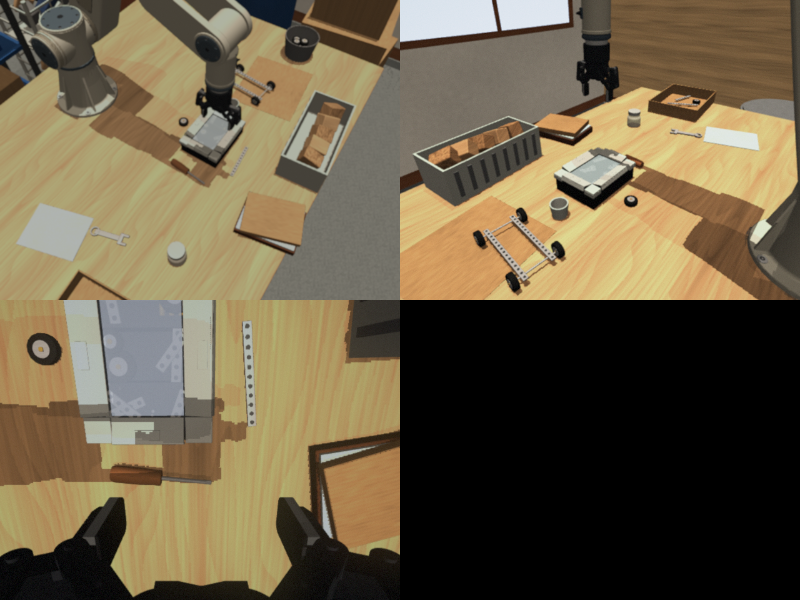

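The scene shows the box lid near (560, 90), yawed slightly. In the wrist view its left end is cut off at the top, so I'll close the fingers and shift the camera to see the whole lid.

Request:
servo_tool([
  [0,[40,-35,-20],[0,0,0]],
  [0,[40,-30,-20],[0,0,0]],
  [0,[0,0,0],[0,0,0]],
  [0,[0,0,0],[0,0,0]],
], force=40)

```text
clock: 1.55
eef_pos: [560.3, 79.9, 271.3]
tcp_rot: [3.141, 0.0, 1.572]
contact_force: [0.4, -0.7, 0.5]
opening: 0.144
```

```bash
python3 - <<'E'
from h import *
f=grab_frame("wrist");n="wrist"
s=sense();print(s["clock"],s["eef_pos"],s["tcp_rot"],s["opening"])
m=trace(n,"window")
for d in m[:1]:
    k=d["mask"].astype(np.uint8);r=cv2.minAreaRect(cv2.findNonZero(k))
    pts=np.array([ray_plane(n,p,57)[:2] for p in cv2.boxPoints(r)]);print("win",d["conf"],pts.round(1).tolist(),pts.mean(0))
    for i in range(4):
        e=pts[(i+1)%4]-pts[i];print(np.linalg.norm(e).round(1),np.arctan2(e[1],e[0]).round(3))
for t in("window","press_front","press_back","press_left","press_right"):
    r=boxes_of(n,t)
    print(t,[(np.round(cam2w(n,d["centre"])).tolist(),round(d["conf"],2)) for d in r[:2]])
    if t!="window":
        for d in r[:1]:
            pass
cv2.imwrite("pics/w1.png",f)
E
```

```text
1.6 [560.33131856  79.47974836 270.9611372 ] [-3.14155721e+00  3.63048393e-04  1.57067600e+00] 0.05255741647175097
win 0.8 [[510.4, 17.4], [516.2, 156.1], [602.6, 156.0], [607.7, 17.3]] [559.24245761  86.69853669]
138.9 1.529
86.4 -0.002
138.8 -1.534
97.3 3.141
window [([557.0, 92.0, 53.0], 0.93)]
press_front [([498.0, 92.0, 64.0], 0.87)]
press_back [([620.0, 93.0, 67.0], 0.91)]
press_left [([557.0, 172.0, 64.0], 0.81), ([557.0, 96.0, 54.0], 0.73)]
press_right [([555.0, 8.0, 62.0], 0.81)]
```

View pics/w1.png

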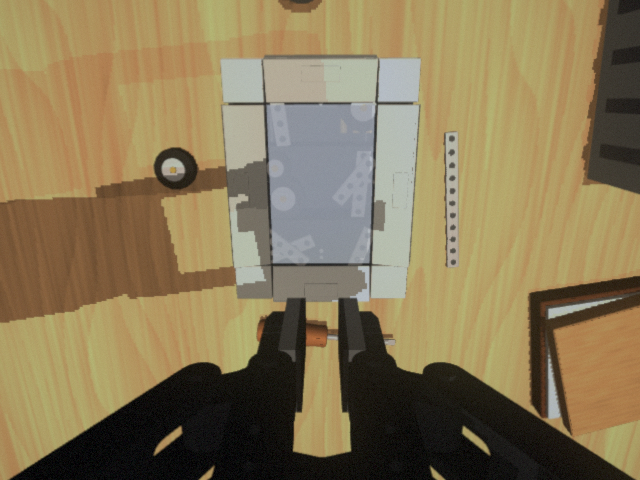

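The wrist view shows the whole lid. The outer corners are at about (222,59), (419,59), (406,298), (237,298), and the window corners at (265,103), (376,103), (371,265), (272,265). I'll fit a pose to these corners.

```bash
python3 - <<'E'
from h import *
from scipy.optimize import least_squares
n="wrist"
px=np.array([(222,59),(419,59),(406,298),(237,298),(265,103),(376,103),(371,265),(272,265)])
B=np.array([(-79,104,60),(79,104,60),(79,-104,60),(-79,-104,60),(-45,70,58.5),(45,70,58.5),(45,-70,58.5),(-45,-70,58.5)],float)
def w(p,q):
    c,s=np.cos(p[2]),np.sin(p[2]);return np.array([p[0]+c*q[0]-s*q[1],p[1]+s*q[0]+c*q[1],q[2]])
r=least_squares(lambda p:np.concatenate([proj(n,w(p,q))-u for q,u in zip(B,px)]),[560,88,0])
print(r.x,r.fun.reshape(-1,2).round(1).tolist())
for q in [(-69,0,60),(69,0,60),(0,94,60),(0,-94,60)]: print(w(r.x,q).round(1))
E
```

```text
[5.59458480e+02 8.60198773e+01 1.04314892e-03] [[-3.2, -1.1], [3.3, -1.8], [0.4, 1.6], [-0.6, 1.9], [-0.2, 0.5], [0.7, 0.2], [-0.1, 0.1], [-0.3, 0.2]]
[490.5  85.9  60. ]
[628.5  86.1  60. ]
[559.4 180.   60. ]
[559.6  -8.   60. ]
```

Request:
servo_tool([
  [0,[-44,0,45],[0,0,0]],
  [0,[-43,-1,50],[0,0,0]],
  [0,[0,0,55],[0,0,0]],
  [0,[0,0,40],[0,0,0]],
  [0,[0,0,5],[0,0,0]],
  [0,[0,0,3],[0,0,0]],
  [0,[0,0,3],[0,0,0]],
])

```text
clock: 2.78
eef_pos: [560.5, -4.4, 74.8]
tcp_rot: [3.139, 0.0, 1.571]
contact_force: [0.4, -0.5, 0.8]
opening: -0.001
```

Request:
servo_tool([
  [0,[0,0,2],[0,0,0]],
  [0,[0,0,2],[0,0,0]],
  [0,[0,0,2],[0,0,0]],
])

```text
clock: 3.15
eef_pos: [559.5, -4.5, 67.7]
tcp_rot: [3.141, 0.0, 1.571]
contact_force: [-0.4, -2.2, 6.0]
opening: -0.001
```

Request:
servo_tool([
  [0,[0,0,-7],[0,0,0]],
  [0,[-4,0,0],[0,0,0]],
  [0,[0,0,5],[0,0,0]],
  [0,[0,0,2],[0,0,0]],
  [0,[0,0,2],[0,0,0]],
  [0,[0,0,2],[0,0,0]],
])

```text
clock: 3.9
eef_pos: [559.0, -8.4, 62.9]
tcp_rot: [-3.141, -0.0, 1.571]
contact_force: [0.3, -0.2, 0.3]
opening: -0.003
```

Request:
servo_tool([
  [0,[0,0,1],[0,0,0]],
  [0,[0,0,1],[0,0,0]],
  [0,[0,0,0],[0,0,0]],
])

```text
clock: 4.28
eef_pos: [558.8, -8.3, 61.0]
tcp_rot: [-3.141, -0.0, 1.571]
contact_force: [0.1, 0.0, -0.1]
opening: 0.003
```

Request:
servo_tool([
  [0,[0,0,1],[0,0,0]],
  [0,[0,0,0.5],[0,0,0]],
  [0,[0,0,0],[0,0,0]],
])

```text
clock: 4.65
eef_pos: [559.1, -8.4, 60.0]
tcp_rot: [3.141, -0.0, 1.571]
contact_force: [-2.4, -0.1, 4.3]
opening: 0.003
```

Contact is solid at 60 mm, so the right section is shut. The back section is next, at (629, 86).

Request:
servo_tool([
  [0,[0,0,-25],[0,0,0]],
  [0,[32,23,0],[0,0,0]],
  [0,[32,23,0],[0,0,0]],
  [0,[30,24,0],[0,0,0]],
  [0,[0,0,5],[0,0,0]],
  [0,[0,0,5],[0,0,0]],
])

```text
clock: 5.4
eef_pos: [628.2, 85.3, 74.0]
tcp_rot: [-3.14, 0.0, 1.571]
contact_force: [0.9, 0.1, -0.0]
opening: -0.001
```

Request:
servo_tool([
  [0,[0,0,2],[0,0,0]],
  [0,[0,0,2],[0,0,0]],
])

```text
clock: 5.65
eef_pos: [628.6, 84.8, 70.6]
tcp_rot: [-3.141, 0.0, 1.57]
contact_force: [0.5, -0.7, -0.3]
opening: 0.0
```

Request:
servo_tool([
  [0,[0,0,2],[0,0,0]],
  [0,[0,0,2],[0,0,0]],
  [0,[0,0,2],[0,0,0]],
  [0,[0,0,2],[0,0,0]],
  [0,[0,0,1],[0,0,0]],
])

```text
clock: 6.28
eef_pos: [628.5, 85.7, 61.2]
tcp_rot: [-3.14, -0.0, 1.571]
contact_force: [0.1, -0.5, 0.7]
opening: -0.001
```

Request:
servo_tool([
  [0,[0,0,1],[0,0,0]],
  [0,[0,0,0.5],[0,0,0]],
  [0,[0,0,0],[0,0,0]],
])

```text
clock: 6.65
eef_pos: [629.0, 85.6, 60.2]
tcp_rot: [-3.142, -0.0, 1.571]
contact_force: [-0.3, 0.3, 0.2]
opening: 0.001
```

Request:
servo_tool([
  [0,[0,0,-25],[0,0,0]],
  [0,[32,-23,0],[0,0,0]],
  [0,[32,-23,0],[0,0,0]],
  [0,[30,-23,0],[0,0,0]],
  [0,[0,0,6],[0,0,0]],
  [0,[0,0,6],[0,0,0]],
  [0,[0,0,2],[0,0,0]],
])

```text
clock: 7.52
eef_pos: [560.4, 178.7, 70.6]
tcp_rot: [-3.141, 0.0, 1.57]
contact_force: [0.5, -0.9, -0.4]
opening: 0.002
```

Request:
servo_tool([
  [0,[0,0,2],[0,0,0]],
  [0,[0,0,2],[0,0,0]],
  [0,[0,0,2],[0,0,0]],
  [0,[0,0,2],[0,0,0]],
  [0,[0,0,1],[0,0,0]],
])

```text
clock: 8.15
eef_pos: [559.8, 179.4, 61.9]
tcp_rot: [-3.141, 0.0, 1.571]
contact_force: [-0.8, -0.3, -0.4]
opening: -0.002
```

Request:
servo_tool([
  [0,[0,0,1.5],[0,0,0]],
  [0,[0,0,1],[0,0,0]],
  [0,[0,0,0],[0,0,0]],
])

```text
clock: 8.52
eef_pos: [559.8, 179.4, 60.0]
tcp_rot: [-3.141, 0.0, 1.571]
contact_force: [-1.5, -0.7, 5.0]
opening: 0.001
```

The left section is shut. The last one is the front, at (490.5, 86).

Request:
servo_tool([
  [0,[0,0,-25],[0,0,0]],
  [0,[-32,-23,0],[0,0,0]],
  [0,[-32,-23,0],[0,0,0]],
  [0,[-30,-23,0],[0,0,0]],
  [0,[0,0,6],[0,0,0]],
  [0,[0,0,6],[0,0,0]],
  [0,[0,0,2],[0,0,0]],
])

```text
clock: 9.4
eef_pos: [491.6, 86.2, 70.2]
tcp_rot: [-3.141, -0.0, 1.571]
contact_force: [0.7, 0.6, -0.2]
opening: -0.001
```

Request:
servo_tool([
  [0,[0,0,2],[0,0,0]],
  [0,[0,0,2],[0,0,0]],
  [0,[0,0,2],[0,0,0]],
  [0,[0,0,2],[0,0,0]],
  [0,[0,0,1],[0,0,0]],
])

```text
clock: 10.02
eef_pos: [491.1, 85.6, 61.5]
tcp_rot: [3.142, 0.0, 1.571]
contact_force: [-0.7, 0.1, -0.2]
opening: 0.001
```

Request:
servo_tool([
  [0,[0,0,1.5],[0,0,0]],
  [0,[0,0,0.5],[0,0,0]],
  [0,[0,0,0],[0,0,0]],
])

```text
clock: 10.4
eef_pos: [491.2, 85.5, 60.0]
tcp_rot: [3.141, -0.0, 1.571]
contact_force: [-2.1, 0.4, 5.1]
opening: -0.002
```

Request:
servo_tool([
  [0,[0,0,-30],[0,0,0]],
  [0,[-10,20,-55],[0,0,0]],
  [0,[0,25,-60],[0,0,0]],
  [0,[0,25,-60],[0,0,0]],
  [0,[0,0,0],[0,0,0]],
  [0,[0,0,0],[0,0,0]],
])

```text
clock: 11.15
eef_pos: [558.5, 75.4, 259.5]
tcp_rot: [-3.141, 0.0, 1.571]
contact_force: [-0.3, -0.2, -0.8]
opening: -0.001
```

```bash
python3 - <<'E'
from h import *
f=grab_frame("wrist");g=grab_frame("side")
print(sense()["clock"],sense()["contact_force"])
c=g[200:340,220:400]
cv2.imwrite("pics/end.png",np.vstack([cv2.resize(f[:,100:540],(440,300)*1 if 0 else (386,300)),cv2.resize(c,(386,300),interpolation=cv2.INTER_CUBIC)]))
for t in("press_front","press_back","press_left","press_right"):
  for n in("wrist","side"):
    print(n,t,[(np.round(cam2w(n,d["centre"])).tolist(),round(d["conf"],2)) for d in boxes_of(n,t)[:1]])
E
```

```text
11.25 [-0.31235593 -0.34048964  0.08398936]
wrist press_front [([497.0, 91.0, 61.0], 0.82)]
side press_front [([491.0, 94.0, 59.0], 0.75)]
wrist press_back [([623.0, 93.0, 58.0], 0.66)]
side press_back [([617.0, 93.0, 60.0], 0.75)]
wrist press_left [([623.0, 96.0, 63.0], 0.71)]
side press_left [([554.0, 179.0, 57.0], 0.62)]
wrist press_right [([558.0, 7.0, 61.0], 0.61)]
side press_right [([559.0, 4.0, 64.0], 0.65)]
```

View pics/end.png

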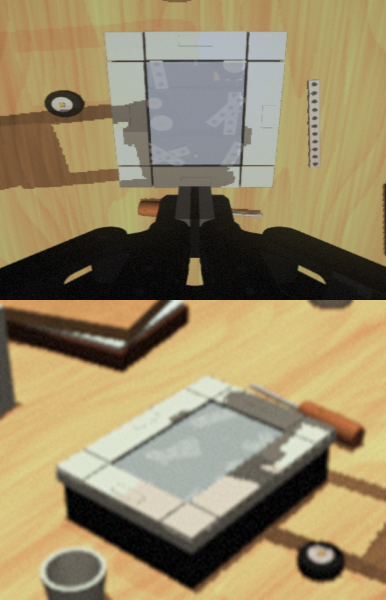

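Both views show the lid flat, with all four sections level with the corners, the edges running straight, and the box and its neighbours where they were. I'm handing the job in.

```bash
python3 -c "
from rig import *
print(sign_off())"
```

```text
the job is handed in; nothing more can be done
None
```

All four rim sections are clicked shut and the job is handed in, at about 11 s of the 42 s allowed. I pressed them with closed fingertips in the order right, back, left, front, then moved the arm clear.

- **Presses:** In each case the force was back near zero by about 62 mm, so the section had snapped shut. On right, left and front I then felt solid contact at 60 mm, with 4–5 N. On the back section I stopped at 60.2 mm with no measurable contact, so there the snap itself and the pictures are the evidence.
- **Right section, first try:** I landed about 4 mm too far in, so I lifted off and moved out before pressing it shut. The highest force I read was 6 N.
- **Last pictures:** The lid looked flat and flush with the corners. The box and the things visible beside it looked unmoved.
- **Network readings:** After pressing, most heights came out at 57–61 mm, against 62–67 mm before. Two disagreed:
  - The side camera gave 64 mm for the right section, which is within its error; the wrist camera gave 61 mm there.
  - The wrist camera's reading for the left section gave a position on the back section, so it was a misdetection.

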